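# Roll the stamp roller into its V-cradle

## Task

Roll the wooden stamp roller along the bench by pushing its side with the fingertips, up the ramp of the bare aluminium V-cradle, until it drops into the V and lies there at rest along the groove with both ends of its wood sticking out past the cradle. Let it turn as it goes: do not grip, lift or drag it. Leave the grey bin, the stamp block and the glue bottle where they are.

Things in the scene. Friction and masses are not known exactly. Their poses are not given: they have to be found in the camera images.
- roller_center (a point): centre of the roller: smooth waxed wooden bar, 50 mm diameter, 160 mm long plus an 8 mm steel axle stub at each end, about 0.24 kg, with flat black rubber motifs; slippery, when pushed it rolls square to its own axis and coasts 20 mm. y axis runs along the bar; x and z turn as it rolls (z starts up). Height 25 mm on the bench, 37 mm on the ramp's crest. Starts within 0.15 rad of parallel to the groove, up to 12 mm off its middle
- cradle: bare aluminium V-cradle fixed to the bench, 100 mm long along y (its groove). Origin on the bench under the V's bottom line, midway along it. x points across the groove, from ramp to back stop: the way to roll. Profile along x, mm: ramp from the bench at -62 to a crest 12 high at -17; V down to 2 high at 0, up to 21 high at 32 (sides 30 degrees); back stop 45 high, 32 to 48
- cradle_seat (a point): where the centre of the bar lies when it is seated in the V, midway along the groove: 31 mm above the bench, over the V's bottom line; axes as the cradle's
- bin: grey open plastic bin, 130 x 190 x 85 mm high, origin at the centre of its underside; bystander
- stamp: cork-coloured chipboard stamp block, 85 x 85 x 22 mm, with black rubber shapes on top, origin at the centre of its underside; bystander
- glue: upright yellow glue bottle with black cap, 40 mm in diameter, 100 mm high, origin at the centre of its underside; bystander
Not all that is in view belongs to the job. Of the things like the part that bears roller_center, leave any that is pink; of the rest the larger one is meant.

How it is judged (in metres and radians):
On the way:
1. the bar has rolled well over a quarter turn (its own z axis more than 2 rad from upright) (angle between roller_center's own z axis and vertical above 2 rad), for 0.02 s.
At the end, for the whole second after the job is handed in: the bar is seated in the V: centre within 5 mm of the V's line, 27 to 34 mm above the bench, axis within 0.08 rad of the groove, centre within 30 mm of the cradle's middle so that both wooden ends stick out, at rest; bystanders within 20 mm of their starts (x of roller_center in the frame of cradle between -0.005 and 0.005 m and y of roller_center in the frame of cradle between -0.03 and 0.03 m and z of roller_center in the frame of cradle between 0.027 and 0.034 m and angle between the y axis of roller_center and the y axis of cradle, either way round below 0.08 rad and distance of each of bin, stamp, glue from where it was at the start of the episode below 0.02 m and linear speed of roller below 0.02 m/s); the robot touches nothing.
It fails at once if the bar is lifted (centre more than 43 mm above the bench; rolling over the crest takes it to 37 mm) (height (world z) of roller_center above 0.043 m).
It fails at once if the bin, the stamp block or the glue bottle is moved more than 20 mm (distance of any of bin, stamp, glue from where it was at the start of the episode above 0.02 m).
It fails at once if the glue bottle is tipped over (angle between glue's own z axis and vertical above 0.5 rad).
It also fails if it takes over 40 s, if anything falls off the work surface, if the arm or the gripper's body presses on something with over 40 N, if the wrist force passes 120 N, or if a joint passes its speed limit or range.

## Robot

A 7-joint arm with a two-finger parallel gripper is mounted at the origin on the work surface. World frame = base frame: x ahead of the robot, y to its left, z up, the work surface at z = 0. Lengths are in mm, angles in rad, forces in N, time in s.
With the tool pointing down it reaches from about 400 to 875 mm from the base axis. Payload 4.4 kg.
Tool frame: the origin (TCP) lies on the centre line of the jaws, within the pads' length; the fingertips stand 11 mm ahead of it and the grasp point (between the pads) lies 8 mm behind it (ctrl.tips_ahead is the distance from the TCP to the fingertips, in mm); z points along the fingers, y is the line along which they close (so a half turn about z gives the same grasp; the last joint's range is limited). The gripper opens to 85 mm and grips with 20 to 120 N. Pads are 22 mm wide; open, the fingers measure 114 mm over their backs; the gripper's body (76 mm by 85 mm) begins 54 mm behind the grasp point. The pads swing forward as they close: fully open they stand 13 mm farther back than shut.
Start: joints at [-1.171, 0.628, 0.038, 1.517, -0.027, 0.996, -0.02], TCP at [291.92, 580.776, 242.313] pointing down, gripper open.
Joint ranges: [-3.06, 3.06], [-0.37, 2.12], [-1.25, 1.32], [0.18, 2.47], [-1.1, 4.24], [0.23, 1.98], [-2.94, 2.94]. Speed limits (rad/s): [2.57, 2.57, 3.14, 3.14, 3.14, 3.14, 3.14].

## Interface

Orientations are given as [roll, pitch, yaw] about the fixed x, y, z axes, in that order (R = Rz(yaw) Ry(pitch) Rx(roll)).
In Python, from cell import ctrl, eyes, job gives the robot as it stands. The module is installed in compiled form; this text tells all that it offers.
- The arm moves only by the tool carry_out, never from a script. Its argument "moves" is a list of rows, each an object of numbers: "tx", "ty", "tz": the shift along the tool's x, y, z as a fraction of full scale; "twist": the turn about the tool's z as a fraction of full scale; "fingers": the opening, from 0 (shut) to 1 (fully open). In form: [{"tx": .., "ty": .., "tz": .., "twist": .., "fingers": ..}, ...]. A call has 1 to 12 rows; each row shifts and turns the commanded pose from where the row before left it, along the tool's axes as they then stand; what a row does not reach is not made up. Full scale, the value 1, is 0.3 m for a shift and pi rad for a turn. A row lasts 1/8 s, in which the tool goes at most 62.5 mm and 10.7 degrees, less where a joint would pass 70% of its speed; a pose out of reach is approached as far as the arm can. A call with a number of a shift or a turn outside -1 to 1 is refused whole. A call with a gripper value outside its range is refused whole. The fingers move at their own pace and stop on an object; the grip force is fixed at half the most. Time passes only in rows, so rows that do not move let the fingers close. It gives the time, the measured TCP pose, the force, the opening and the grip force at its end, in the units of the state.
- ctrl.read_state(): the state, without advancing time (a new reading comes with each control period).
- eyes.get_image(name): name is "scene" or "top" or "wrist"; returns a dict with "color" (400x640x3 uint8, blue, green, red), "fovy" (degrees; the focal length in pixels is half the picture's height over the tangent of half this angle, whatever the lens; pixels are square), "cx", "cy" (the principal point, pixels), "world_from_camera" (4x4, takes a point from camera to world coordinates). Camera axes: x right, y up, looking along -z (the intrinsics and any distortion apply to the point x, -y, -z); pixel columns grow to the right and rows downward; lengths in mm; the calibration is good to about 2 mm. A picture is of the moment at which its call begins. There is no depth.
- job.finish_job(): hands the job in; it is judged then, once.
The state is a dict: "clock": time; "qpos": joint angles; "qd": joint speeds; "tau": joint torques, N m; "eef_pos": TCP position; "tool_rot": TCP orientation; "force": force on the tool from outside, world axes, zero at the start; "torque": the same for the moment, N m; "width": finger opening in mm; "gripper_force": force on a finger pad.
Only numpy, scipy, OpenCV 4.12 (cv2) and the standard library are available. Lean on these libraries where they do the work, as an engineer would, in place of code of your own. Each camera call takes 0.05 s, during which the arm holds its last target. There are 200 camera calls.

## Working session

There is one attempt and no reset: what is moved stays moved. The work goes in short steps, Python scripts to look and compute and a tool call to move; the robot and the scene stay as the last step left them, time stands still between calls to the robot, and variables do not carry over. Pictures are saved under pics/ and viewed, at most 10 in all, crops included, and the job is handed in when it is done.

Besides the shell and the picture viewer there is one more tool, called after ">>>" as name(argument=value, ...) on one line, values as JSON. carry_out: Moves the arm, as the interface text tells. Its arguments: {"type":"object","properties":{"moves":{"type":"array","items":{"type":"object","properties":{"tx":{"type":"number","minimum":-1,"maximum":1},"ty":{"type":"number","minimum":-1,"maximum":1},"tz":{"type":"number","minimum":-1,"maximum":1},"twist":{"type":"number","minimum":-1,"maximum":1},"fingers":{"type":"number"}}}}},"required":["moves"]}

```bash
mkdir -p pics
cat > h.py <<'E'
import numpy as np, cv2
from cell import ctrl, eyes, job
def cam(d):
    f=200/np.tan(np.radians(d['fovy'])/2); return f,d['cx'],d['cy'],np.array(d['world_from_camera'])
def ray(d,u,v,z):
    f,cx,cy,T=cam(d); r=T[:3,:3]@np.array([(u-cx)/f,-(v-cy)/f,-1]); o=T[:3,3]
    return o+r*(z-o[2])/r[2]
def proj(d,p):
    f,cx,cy,T=cam(d); q=T[:3,:3].T@(np.array(p)-T[:3,3]); return cx+f*q[0]/-q[2], cy-f*q[1]/-q[2]
E
python3 - <<'E'
from h import *
import pickle
for n in('top','scene'):
    d=eyes.get_image(n); pickle.dump(d,open(n+'.pkl','wb')); cv2.imwrite(f'pics/{n}.png',d['color'])
    print(n,{k:v for k,v in d.items() if k!='color'})
print(ctrl.read_state(),ctrl.tips_ahead)
E
```

```text
top {'fovy': 52.77081416499405, 'cx': 309.5251090855092, 'cy': 199.97205825090828, 'world_from_camera': array([[-2.38391992e-02,  9.94396539e-01, -1.02991339e-01,
         3.92006981e+02],
       [-9.99535855e-01, -2.56626872e-02, -1.64164577e-02,
         6.40142784e+01],
       [-1.89675033e-02,  1.02552181e-01,  9.94546773e-01,
         9.50544283e+02],
       [ 0.00000000e+00,  0.00000000e+00,  0.00000000e+00,
         1.00000000e+00]])}
scene {'fovy': 47.162450797732035, 'cx': 321.0009721252099, 'cy': 204.45438519016054, 'world_from_camera': array([[-8.56330831e-01, -4.32081382e-01,  2.82848348e-01,
         7.90315362e+02],
       [ 5.16421586e-01, -7.13808741e-01,  4.73060067e-01,
         5.39247159e+02],
       [-2.50082476e-03,  5.51164912e-01,  8.34392585e-01,
         8.84524471e+02],
       [ 0.00000000e+00,  0.00000000e+00,  0.00000000e+00,
         1.00000000e+00]])}
{'clock': 0.1, 'qpos': array([-1.17077571,  0.62923519,  0.03846041,  1.51827192, -0.02699747,
        0.9963142 , -0.02001579]), 'qd': array([ 0.00098417, -0.0016377 , -0.00012034, -0.00279625, -0.00119485,
        0.000721  , -0.00155352]), 'tau': array([ 2.26207289e-03, -5.64541912e+01,  1.23009559e+00, -1.93974763e+01,
        1.12615942e-02,  5.46684663e-03,  1.81930865e-06]), 'eef_pos': array([291.68734198, 580.2656565 , 241.49202229]), 'tool_rot': array([-3.13988260e+00,  2.78300716e-05,  2.67574490e+00]), 'force': array([ 0.18541641, -0.4052813 , -0.03437831]), 'torque': array([ 0.01461256, -0.01028362, -0.01930297]), 'gripper_force': 0.0, 'width': 85.32497084021952} 11.0
```

View pics/top.png

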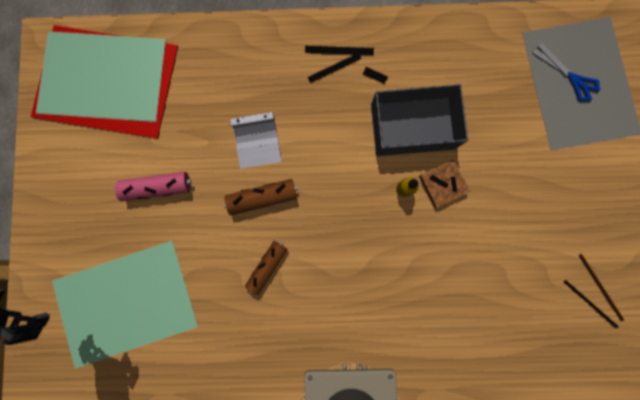

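View pics/scene.png

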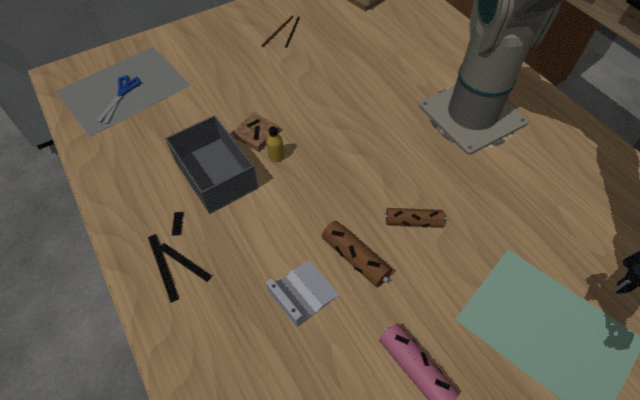

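Candidates for the roller are the pink bar at top (153,186), which is excluded, the brown bar at (261,196), about 73 px long, and the brown bar at (266,268), about 62 px. I choose the larger brown one at (261,196). The cradle is at (257,140), with its stop on the far side and the ramp toward the roller. Next is a close crop to check.

Run:
```python
from h import *
import pickle
a=pickle.load(open('top.pkl','rb'))['color'][100:220,210:310]
b=pickle.load(open('scene.pkl','rb'))['color'][210:330,260:400]
a=cv2.resize(a,None,fx=5,fy=5,interpolation=cv2.INTER_CUBIC)[:, :400+100]
cv2.imwrite('pics/c1.png',a)
cv2.imwrite('pics/c2.png',cv2.resize(b,None,fx=5,fy=5,interpolation=cv2.INTER_CUBIC))
```

```text
(no output)
```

View pics/c1.png

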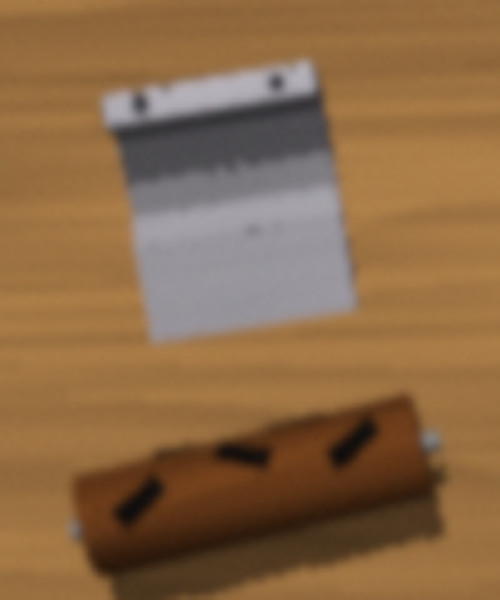

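View pics/c2.png

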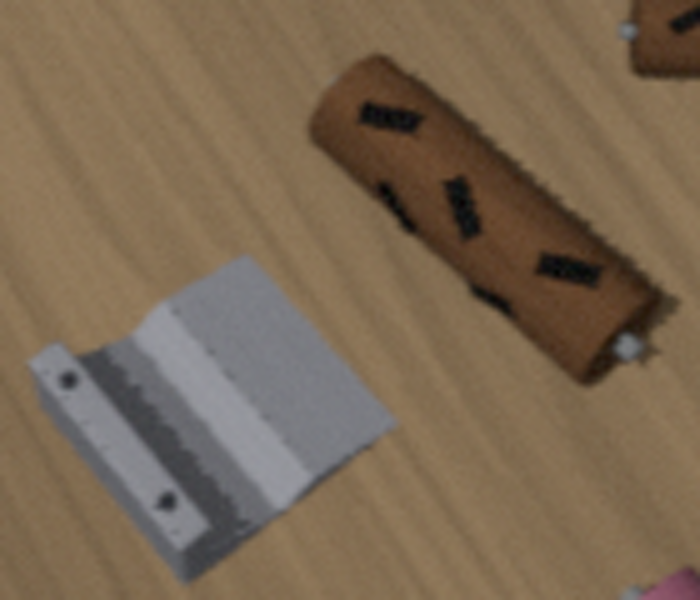

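Run:
```python
from h import *
import pickle
t=pickle.load(open('top.pkl','rb'));s=pickle.load(open('scene.pkl','rb'))
T=lambda u,v,z:ray(t,210+(u+.5)/5-.5,100+(v+.5)/5-.5,z)
S=lambda u,v,z:ray(s,260+(u+.5)/5-.5,210+(v+.5)/5-.5,z)
np.set_printoptions(precision=1,suppress=True)
A,B=T(152,342,0),T(355,308,0)
print('ramp top',A,B,np.linalg.norm(A-B)); print('ramp scene',S(395,427,0),S(248,257,0))
C,D=T(102,95,45),T(312,60,45)
print('stop back',C,D,'front',T(108,127,45),T(322,95,45))
for P,Q in((A,B),(C,D)):
    y=P-Q; print('groove yaw',np.arctan2(-y[0],y[1]))
E,F=T(74,530,25),T(432,440,25)
print('stubs',E,F,np.linalg.norm(E-F),'c',(E+F)/2,'yaw',np.arctan2(-(E-F)[0],(E-F)[1]),'scene stub',S(628,345,25))
yaw=np.arctan2(-(A-B+C-D)[0],(A-B+C-D)[1]); x=np.array([np.cos(yaw),np.sin(yaw)]);y=np.array([-x[1],x[0]])
O=((A+B)/2)[:2]+62*x; O2=((C+D)/2)[:2]-48*x
print('yaw',yaw,'origin',O,O2)
O=(O+O2)/2; r=((E+F)/2)[:2]-O; print('roller in cradle',r@x,r@y)
```

```text
ramp top [571.8 244.6   0. ] [585.7 146.8   0. ] 98.73260184065381
ramp scene [574.3 246.6   0. ] [586.9 148.8   0. ]
stop back [679.9 258.5  45. ] [693.6 160.9  45. ] front [664.6 255.8  45. ] [676.8 156.5  45. ]
groove yaw 0.14084063202970526
groove yaw 0.139786485271275
stubs [479.8 276.6  25. ] [517.5 109.9  25. ] 170.83725323170972 c [498.7 193.3  25. ] yaw 0.22207275682815691 scene stub [480.6 273.9  25. ]
yaw 0.14031392065951664 origin [640.1 204.4] [639.2 203. ]
roller in cradle -141.08753096006802 9.391913634127167
```

The top crop shows the brown bar (stubs at crop (74,530) and (432,440)) and the cradle (ramp edge corners (152,342) and (355,308)). The scene crop agrees with it to 2–3 mm. The cradle origin is about (640,204) with yaw 0.14. The bar sits at (499,193) with yaw 0.22. I'll push with the open jaws: tool y along the groove, tool x pointing opposite to cradle x.

>>> carry_out(moves=[{"twist": -0.048,"fingers": 1},{"twist": -0.048,"fingers": 1},{"twist": -0.048,"fingers": 1},{"twist": -0.048,"fingers": 1},{"fingers": 1}])

```text
validation failed for argument at $.mo...
```

```bash
cat >> h.py <<'E'
YAW=0.1403; O=np.array([639.7,203.7]); X=np.array([np.cos(YAW),np.sin(YAW)]); Y=np.array([-X[1],X[0]])
def where(gx,gy,gz):
    s=ctrl.read_state(); p=s['eef_pos']; r=p[:2]-O; yw=s['tool_rot'][2]
    g=O+gx*X+gy*Y-p[:2]; tx=np.array([np.cos(yw),np.sin(yw)]); ty=np.array([np.sin(yw),-np.cos(yw)])
    print('cradle xy',r@X,r@Y,'z',p[2],'rot',s['tool_rot'],'t',s['clock'],'F',s['force'])
    print('fractions tx,ty,tz',g@tx/300,g@ty/300,(p[2]-gz)/300,'twist',-((YAW+np.pi-yw+np.pi)%(2*np.pi)-np.pi)/np.pi)
E
python3 - <<'E'
from h import *
import pickle
where(-196,9,120)
t=pickle.load(open('top.pkl','rb')); print('small roller ends',ray(t,285,243,20),ray(t,247,292,20))
E
```

```text
cradle xy -291.93410990425366 421.53170612776927 z 241.4920222938477 rot [-3.13988260e+00  2.78300716e-05  2.67574490e+00] t 0.1 F [ 0.18541641 -0.4052813  -0.03437831]
fractions tx,ty,tz -1.0462166887436846 -0.9479481913954279 0.40497340764615897 twist -0.1929428228459906
small roller ends [390.44263922 138.09928064  20.        ] [281.71694622 226.55181444  20.        ]
```

>>> carry_out(moves=[{"tx": 0,"ty": 0,"tz": 0,"twist": -0.048,"fingers": 1},{"tx": 0,"ty": 0,"tz": 0,"twist": -0.048,"fingers": 1},{"tx": 0,"ty": 0,"tz": 0,"twist": -0.048,"fingers": 1},{"tx": 0,"ty": 0,"tz": 0,"twist": -0.048,"fingers": 1},{"tx": 0,"ty": 0,"tz": 0,"twist": 0,"fingers": 1}])

```text
clock: 0.72
eef_pos: [291.9, 580.4, 241.8]
tool_rot: [-3.141, -0.001, -3.006]
force: [-0.6, -0.4, -0.0]
width: 85.4
gripper_force: 0.0
```

```bash
python3 -c "
from h import *
where(-196,9,120)"
```

```text
cradle xy -291.6835890667469 421.6726221715659 z 241.83187635339954 rot [-3.14101889e+00 -8.96602964e-04 -3.00599215e+00] t 0.725 F [-0.56701417 -0.35333911 -0.00290869]
fractions tx,ty,tz -0.3254062610550153 -1.3740613409427607 0.4061062545113318 twist -0.0014958957648549011
```

>>> carry_out(moves=[{"tx": -0.03,"ty": -0.12,"tz": 0,"twist": 0,"fingers": 1},{"tx": -0.03,"ty": -0.13,"tz": 0,"twist": 0,"fingers": 1},{"tx": -0.03,"ty": -0.13,"tz": 0,"twist": 0,"fingers": 1},{"tx": -0.03,"ty": -0.13,"tz": 0,"twist": 0,"fingers": 1},{"tx": -0.03,"ty": -0.13,"tz": 0,"twist": 0,"fingers": 1},{"tx": -0.03,"ty": -0.13,"tz": 0,"twist": 0,"fingers": 1},{"tx": -0.03,"ty": -0.13,"tz": 0,"twist": 0,"fingers": 1},{"tx": -0.03,"ty": -0.13,"tz": 0,"twist": 0,"fingers": 1},{"tx": -0.03,"ty": -0.13,"tz": 0,"twist": 0,"fingers": 1},{"tx": -0.03,"ty": -0.13,"tz": 0.1,"twist": 0,"fingers": 1},{"tx": -0.025,"ty": -0.084,"tz": 0.15,"twist": 0,"fingers": 1},{"tx": 0,"ty": 0,"tz": 0.15,"twist": 0,"fingers": 1}])

```text
clock: 2.22
eef_pos: [446.4, 183.2, 121.5]
tool_rot: [-3.141, 0.002, -3.012]
force: [0.0, 0.5, -0.1]
width: 85.2
gripper_force: 0.0
```

```bash
python3 -c "
from h import *
where(-196,9,40)"
```

```text
cradle xy -194.2377348295014 6.6913420972158875 z 121.49248044045098 rot [-3.14052440e+00  1.89981897e-03 -3.01243499e+00] t 2.225 F [ 0.03868735  0.46478435 -0.14233578]
fractions tx,ty,tz 0.005959596984402248 0.007629597472821429 0.2716416014681699 twist -0.003546716811934925
```

>>> carry_out(moves=[{"tx": 0.005,"ty": 0.005,"tz": 0.1,"twist": -0.003,"fingers": 1},{"tx": 0,"ty": 0,"tz": 0.1,"twist": 0,"fingers": 1},{"tx": 0,"ty": 0,"tz": 0.11,"twist": 0,"fingers": 1},{"tx": 0,"ty": 0,"tz": 0,"twist": 0,"fingers": 1}])

```text
clock: 2.72
eef_pos: [441.8, 186.3, 27.6]
tool_rot: [-3.14, -0.004, -2.997]
force: [0.3, -0.4, 0.2]
width: 85.2
gripper_force: 0.0
```

```bash
python3 -c "
from h import *
where(-196,9,20)
w=eyes.get_image('scene')
p=ctrl.read_state()['eef_pos']
for y in(-50,0,50):
  for z in(0,20,40): print(y,z,proj(w,[*(p[:2]+y*Y),z]))
c=w['color'][180:300,310:470]
cv2.imwrite('pics/s2.png',cv2.resize(c,None,fx=5,fy=5,interpolation=cv2.INTER_CUBIC))
"
```

```text
cradle xy -198.3491867072705 10.479628443379266 z 27.605445230523024 rot [-3.13970543 -0.00423844 -2.99688343] t 2.725 F [ 0.25410766 -0.44880442  0.15667927]
fractions tx,ty,tz -0.007808799611951806 -0.0049665737037245 0.025351484101743413 twist 0.0014034987451035396
-50 0 (np.float64(359.59949356813826), np.float64(228.32779332438636))
-50 20 (np.float64(360.21585053654184), np.float64(223.71175217762038))
-50 40 (np.float64(360.85296180710486), np.float64(218.94027721952148))
0 0 (np.float64(374.8377978545215), np.float64(243.60020510336824))
0 20 (np.float64(375.725346028553), np.float64(239.14219080776851))
0 40 (np.float64(376.6434410389829), np.float64(234.53074457761713))
50 0 (np.float64(390.7418087412346), np.float64(259.5398135161191))
50 20 (np.float64(391.9241126638704), np.float64(255.25838714562516))
50 40 (np.float64(393.1480281763897), np.float64(250.82627451347332))
```

View pics/s2.png

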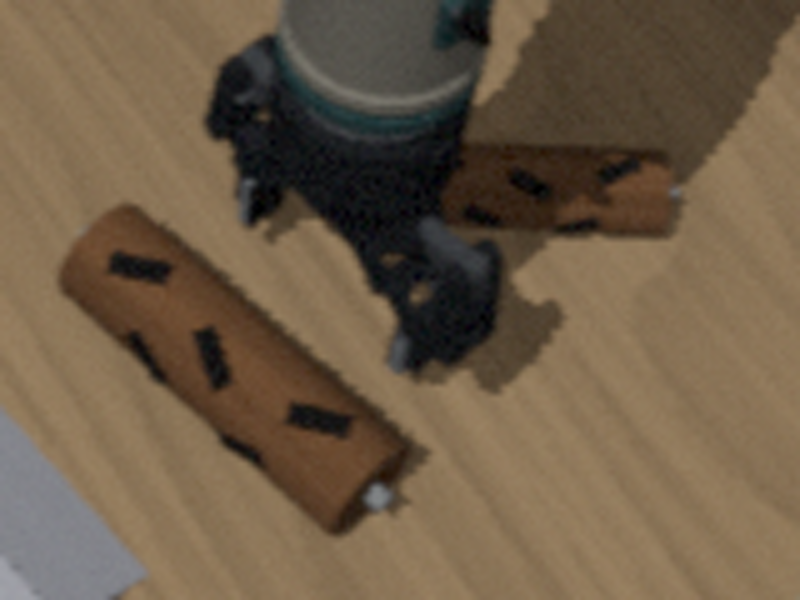

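The picture shows the fingertips (crop (250,220) and (410,365)) about 15–20 mm above the bench, behind the bar and clear of the small one. I lower them 8 mm and start pushing slowly.

>>> carry_out(moves=[{"tx": 0,"ty": -0.004,"tz": 0.028,"twist": 0.001,"fingers": 1},{"tx": -0.02,"ty": 0,"tz": 0,"twist": 0,"fingers": 1},{"tx": -0.03,"ty": 0,"tz": 0,"twist": 0,"fingers": 1},{"tx": -0.03,"ty": 0,"tz": 0,"twist": 0,"fingers": 1},{"tx": -0.03,"ty": 0,"tz": 0,"twist": 0,"fingers": 1},{"tx": -0.03,"ty": 0,"tz": 0,"twist": 0,"fingers": 1},{"tx": -0.03,"ty": 0,"tz": 0,"twist": 0,"fingers": 1},{"tx": -0.03,"ty": 0,"tz": 0,"twist": 0,"fingers": 1}])

```text
clock: 3.78
eef_pos: [503.5, 194.6, 20.9]
tool_rot: [-3.142, -0.0, -2.998]
force: [0.1, 0.6, 0.7]
width: 85.2
gripper_force: 0.0
```

```bash
python3 -c "
from h import *
where(-120,9,20)
w=eyes.get_image('scene')
for y in(-88,0,88): print(proj(w,[*(O-100*X+y*Y),25]))
c=w['color'][190:330,260:420]
cv2.imwrite('pics/s3.png',cv2.resize(c,None,fx=4,fy=4,interpolation=cv2.INTER_CUBIC))
"
```

```text
cradle xy -136.1719056831647 10.039067377455549 z 20.937312363471047 rot [-3.14156998e+00 -3.67981491e-04 -2.99800559e+00] t 3.775 F [0.12667235 0.61736748 0.72235728]
fractions tx,ty,tz -0.053894676155312723 -0.0036407322681108853 0.0031243745449034913 twist 0.001046303455141529
(np.float64(311.6953563098751), np.float64(231.96721058151388))
(np.float64(338.02432245787884), np.float64(260.40022152517656))
(np.float64(366.5242391234413), np.float64(291.1776716495087))
```

View pics/s3.png

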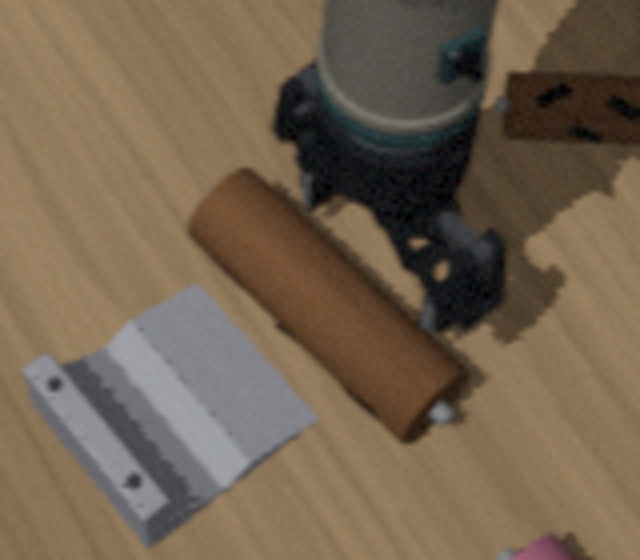

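```bash
cat >> h.py <<'E'
def hull(d,x,y,a,z,x0,y0,s):
    ax=np.array([np.cos(YAW+a),np.sin(YAW+a)]); ay=np.array([-ax[1],ax[0]]); c=O+x*X+y*Y
    f=lambda e,t:((np.array(proj(d,[*(c+e*ay+25*np.cos(t)*ax),z+25*np.sin(t)]))-[x0,y0]+.5)*s-.5)
    P=np.array([f(e,t) for e in(-80,80) for t in np.linspace(0,6.28,60)],np.float32)
    st=((np.array(proj(d,[*(c+88*ay),z]))-[x0,y0]+.5)*s-.5)
    return cv2.convexHull(P).astype(np.int32),st
E
python3 -c "
from h import *
w=eyes.get_image('scene'); c=cv2.cvtColor(w['color'],cv2.COLOR_BGR2HSV)
b=w['color'].astype(int)
x0,y0=260,190
best=[]
blur=cv2.GaussianBlur(w['color'],(3,3),0).astype(float)
sub=blur[190:330,260:420]
for x in np.arange(-112,-84,2):
  for y in np.arange(0,24,3):
    for a in np.arange(-.12,.13,.02):
      h,st=hull(w,x,y,a,25,260,190,1)
      m=np.zeros(sub.shape[:2],np.uint8); cv2.fillConvexPoly(m,h,1)
      ring=cv2.dilate(m,np.ones((5,5)))-cv2.dilate(m,np.ones((3,3)))
      inn=m-cv2.erode(m,np.ones((5,5)))
      g=sub[:,:,1]
      best.append((g[ring>0].mean()-g[m>0].mean()-0.0*1, x,y,a,st))
best.sort(key=lambda t:-t[0])
for t in best[:6]: print(t)
"
```

```text
(np.float64(40.700196078431375), np.int64(-96), np.int64(15), np.float64(0.08000000000000004), array([112.64795686, 105.66302266]))
(np.float64(40.28537996931503), np.int64(-96), np.int64(18), np.float64(0.08000000000000004), array([113.6755593 , 106.76973256]))
(np.float64(39.8987903702439), np.int64(-96), np.int64(18), np.float64(0.06000000000000005), array([113.06599386, 107.34439728]))
(np.float64(39.617125307125306), np.int64(-96), np.int64(15), np.float64(0.040000000000000036), array([111.41537164, 106.79760635]))
(np.float64(39.42033381712628), np.int64(-96), np.int64(18), np.float64(0.040000000000000036), array([112.44270655, 107.90751845]))
(np.float64(39.27507687275106), np.int64(-96), np.int64(12), np.float64(0.08000000000000004), array([111.62325556, 104.55943724]))
```

The bar coasted to about (−96, +15) in the cradle frame, still skewed about 0.07 rad. I continue slower so that both fingers square it on the ramp, with a slight over-twist.

>>> carry_out(moves=[{"tx": -0.02,"ty": 0,"tz": 0,"twist": 0.01,"fingers": 1},{"tx": -0.02,"ty": 0,"tz": 0,"twist": 0,"fingers": 1},{"tx": -0.02,"ty": 0,"tz": 0,"twist": 0,"fingers": 1},{"tx": -0.02,"ty": 0,"tz": 0,"twist": 0,"fingers": 1},{"tx": -0.02,"ty": 0,"tz": 0,"twist": 0,"fingers": 1},{"tx": -0.02,"ty": 0,"tz": -0.003,"twist": 0,"fingers": 1},{"tx": -0.02,"ty": 0,"tz": -0.003,"twist": 0,"fingers": 1},{"tx": -0.02,"ty": 0,"tz": -0.003,"twist": 0,"fingers": 1}])

```text
clock: 4.88
eef_pos: [549.9, 199.8, 23.6]
tool_rot: [-3.141, -0.002, -3.029]
force: [-2.6, -0.9, 2.1]
width: 85.6
gripper_force: 1.5
```

```bash
python3 -c "
from h import *
where(-55,9,28)
w=eyes.get_image('scene')
c=w['color'][190:330,260:420]
c=cv2.resize(c,None,fx=4,fy=4,interpolation=cv2.INTER_CUBIC)
x=where and -50
r=ctrl.read_state()['eef_pos'][:2]-O; bx=r@X+36
h,st=hull(w,bx,18,-.03,25+max(0,(bx+65)*.267),260,190,4); print(bx,st); cv2.polylines(c,[h],True,(255,255,0),1)
cv2.imwrite('pics/s4.png',c)
"
```

```text
cradle xy -89.44932888720795 8.738581590549229 z 23.594338748423425 rot [-3.14100782e+00 -2.29659952e-03 -3.02935944e+00] t 4.875 F [-2.61097005 -0.88573142  2.12649075]
fractions tx,ty,tz -0.11476141644813431 0.004093567986527667 -0.01468553750525525 twist -0.008933934912949462
-51.68431773736701 [375.14550686 492.76736179]
```

View pics/s4.png

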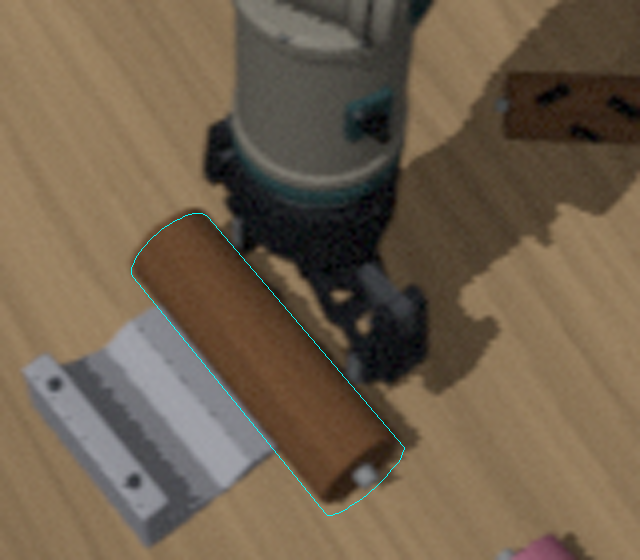

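The picture shows the bar on the ramp, touching both fingers and square (stub at (368,475), so y is about 11). I push it over the crest, then retreat and raise.

>>> carry_out(moves=[{"tx": -0.02,"ty": 0,"tz": -0.003,"twist": -0.003,"fingers": 1},{"tx": -0.02,"ty": 0,"tz": -0.003,"twist": -0.003,"fingers": 1},{"tx": -0.02,"ty": 0,"tz": -0.003,"twist": -0.002,"fingers": 1},{"tx": -0.02,"ty": 0,"tz": -0.003,"twist": 0,"fingers": 1},{"tx": -0.02,"ty": 0,"tz": -0.003,"twist": 0,"fingers": 1},{"tx": -0.02,"ty": 0,"tz": -0.003,"twist": 0,"fingers": 1},{"tx": -0.02,"ty": 0,"tz": 0,"twist": 0,"fingers": 1},{"tx": 0,"ty": 0,"tz": 0,"twist": 0,"fingers": 1},{"tx": 0,"ty": 0,"tz": 0,"twist": 0,"fingers": 1}])

```text
clock: 6.05
eef_pos: [592.2, 205.5, 29.0]
tool_rot: [-3.142, -0.0, -3.004]
force: [-0.5, -0.3, 0.0]
width: 85.4
gripper_force: 0.0
```

```bash
python3 -c "
from h import *
where(-55,9,28)
w=eyes.get_image('scene')
c=w['color'][190:330,260:420]
c=cv2.resize(c,None,fx=4,fy=4,interpolation=cv2.INTER_CUBIC)
h,st=hull(w,0,11,0,31,260,190,4); print(st); cv2.polylines(c,[h],True,(255,255,0),1)
cv2.imwrite('pics/s5.png',c)
"
```

```text
cradle xy -46.800527542288854 8.468858038397206 z 28.99182149353677 rot [-3.14151684e+00 -2.90843817e-04 -3.00421576e+00] t 6.05 F [-0.50067545 -0.34791982  0.00717412]
fractions tx,ty,tz 0.027336633366557256 0.0016905726332868728 0.003306071645122562 twist -0.0009304539041245299
[288.22906235 542.8961327 ]
```

View pics/s5.png

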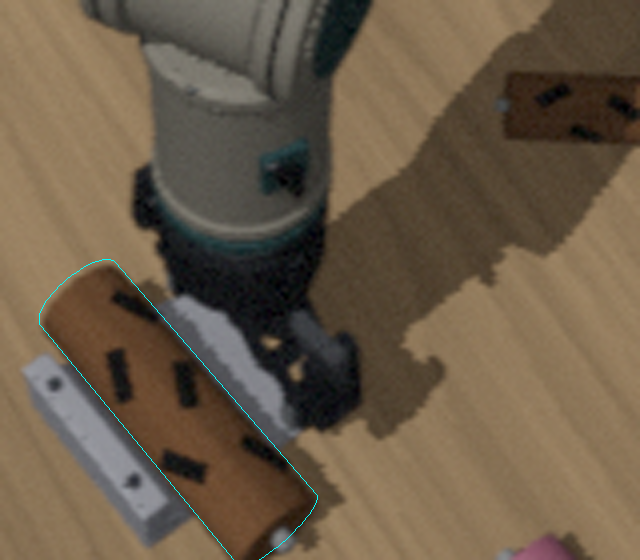

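The outline predicted for a seated bar (y = +11) matches the picture, with the stub at (283,540), so the bar is in the V. I back off, then check that it is at rest.

>>> carry_out(moves=[{"tx": 0.05,"ty": 0,"tz": 0,"twist": 0,"fingers": 1},{"tx": 0.08,"ty": 0,"tz": 0,"twist": 0,"fingers": 1},{"tx": 0,"ty": 0,"tz": -0.15,"twist": 0,"fingers": 1},{"tx": 0,"ty": 0,"tz": -0.15,"twist": 0,"fingers": 1},{"tx": 0,"ty": 0,"tz": 0,"twist": 0,"fingers": 1},{"tx": 0,"ty": 0,"tz": 0,"twist": 0,"fingers": 1}])

```text
clock: 6.85
eef_pos: [553.1, 200.0, 118.8]
tool_rot: [-3.141, -0.001, -3.004]
force: [0.1, 0.2, -0.8]
width: 85.2
gripper_force: 0.0
```

```bash
python3 -c "
from h import *
a=eyes.get_image('scene')
w=eyes.get_image('scene'); f=lambda i:i['color'][230:340,260:345]
print('change',cv2.absdiff(f(a),f(w)).mean(), ctrl.read_state()['eef_pos'],ctrl.read_state()['force'])
c=cv2.resize(w['color'][190:330,260:420],None,fx=4,fy=4,interpolation=cv2.INTER_CUBIC)
h,st=hull(w,0,11,0,31,260,190,4); cv2.polylines(c,[h],True,(255,255,0),1)
cv2.imwrite('pics/s6.png',c)
"
```

```text
change 2.00873440285205 [552.65674749 199.78425784 117.86492162] [-1.03890559  0.05861989  0.07017856]
```

View pics/s6.png

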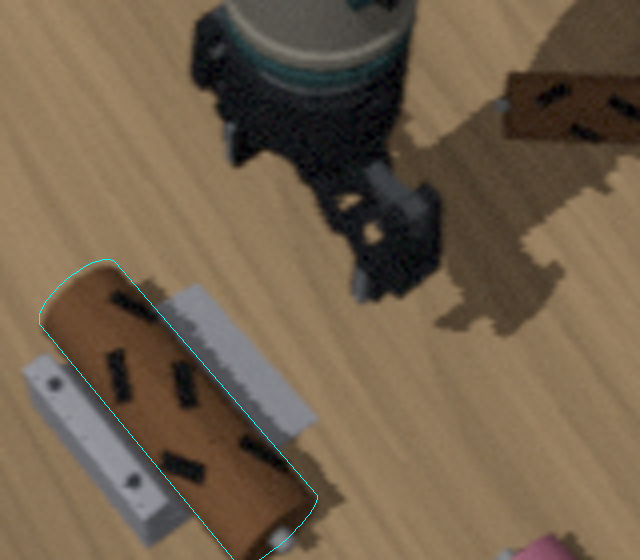

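The bar lies seated in the V and hasn't moved since the last picture, both ends stick out, and the arm is clear.

```bash
python3 -c "
from h import *
print(job.finish_job())"
```

```text
the job is handed in; nothing more can be done
None
```

The roller was rolled up the ramp and lies at rest in the V, about 11 mm off the cradle's middle, with both ends sticking out and the arm clear; the job is handed in at about 7 s, but no verdict was returned.

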